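# Lock the bearing stand's jam nut

### The job

The locknut on the grey bearing stand is loose. Slide the spanner that fits onto the flats of the brass collar, with its handle lying flat on the base plate just beside the orange stop pin so that the pin will take the turning force, then turn the locknut clockwise by its wing until it comes up tight, without the collar being dragged off its red mark. Leave the spanner in place on the collar, and do not knock over the beaker or the bottle.

Things in the scene. Friction and masses are not known exactly. Their poses are not given: they have to be found in the camera images.
- stand: Fixed grey base plate, top 20 mm above the bench, with a vertical spindle; origin on the spindle axis at bench level, z up. The plate spans x -195 to +50, y -58 to +58 mm. On the spindle: brass collar, above it the locknut. The spanner goes onto the collar from the -x side, parallel to x, handle to -x, underside on the plate.
- flats (a point): Centre of the collar's foot, on the spindle axis, 20 mm above the bench; axes as the stand's. The brass collar is an oblong block 30 mm long (x) and 24 mm wide across its two flats (y), corners rounded, 17 mm high. On its mark its flats run along x and its red pointer meets the red line on the plate at +x.
- stop_pin (a point): Top centre of the orange stop pin, 14 mm across, 45 mm above the bench, at x -165, y +20 mm in the stand's frame. A fitted spanner's handle lies on the pin's -y side with about 5 mm to spare; pulled clockwise (from above) it comes to rest on the pin.
- collar (a joint): Angle of the brass collar, rad: 0 on its mark, growing clockwise seen from above. It turns easily (0.09 N m) and unless held by the spanner it is dragged round by the locknut. With the fitting spanner in place it still gives 0.1 to 0.2 rad before the pin holds it.
- locknut (a joint): Angle of the locknut relative to the collar in rad: starts loose at 0 to 0.4, grows clockwise seen from above, comes to a firm stop (tight) at 1.3. Turning it on the collar takes about 0.16 N m.
- nut_grip (a point): On the spindle axis, 72 mm above the bench, in the locknut's upright wing: a flat steel bar 56 mm long, 12 mm thick, from 56 to 83 mm above the bench. The point's x axis runs along the wing, y across it. Below the wing is a hexagon, 32 mm across, 38 to 51 mm above the bench.
- spanner_wide: Loose open-ended spanner, blue handle, 160 g, 207 mm long, lying flat: the one that fits, jaw opening 26.4 mm, flared tips. Origin under the middle of the grip; x points to the jaws, z up. Handle x -95 to +45 mm, 16 wide, 18 high. Jaw centre at x +90; closed back 16 mm behind it, tips 22 mm ahead of it. Head 12 thick, 48 wide.
- spanner_wide_jaw (a point): Centre of the blue spanner's jaws, on its underside; it lies on the spindle axis when the spanner is fully on the collar. Axes as the spanner's.
- spanner_narrow: Loose open-ended spanner with a red handle of the same shape, but its 17 mm jaw opening is too narrow for the collar. Origin and axes as for the blue one.
- beaker: Open glass beaker, 68 mm across, 85 mm high; origin under its centre. A bystander.
- bottle: Closed blue bottle, 68 mm across, 160 mm high; origin under its centre. A bystander.
Not all that is in view belongs to the job. Of the things shaped like the spanner_wide, the blue one is meant.

How it is judged:
On the way, in this order (a step that is already met when the one before it is completed fails the run):
1. the blue spanner sits on the collar's flats, flat on the plate, with the locknut still loose and the collar still near its mark (horizontal distance between spanner_wide_jaw and flats below 0.012 m and z of spanner_wide_jaw in the frame of flats below 0.006 m and angle between spanner_wide's own z axis and vertical below 0.12 rad and value of joint locknut below 0.8 rad and value of joint collar between -0.3 and 0.3 rad), for 0.2 s.
2. the locknut is turned tight while the spanner is on the collar and the collar is on its mark (value of joint locknut above 1.2 rad and horizontal distance between spanner_wide_jaw and flats below 0.012 m and value of joint collar between -0.3 and 0.3 rad), for 0.2 s.
At the end, for the whole second after the job is handed in: The locknut is tight (1.2 rad or more of its 1.3), the collar is within 0.3 rad of its mark, the blue spanner lies at rest on the base plate with its jaws on the collar (jaw centre within 12 mm of the spindle axis and 6 mm of the plate, tilted under 0.12 rad), and beaker and bottle stand upright (all of step 2 and z of spanner_wide_jaw in the frame of flats below 0.006 m and angle between spanner_wide's own z axis and vertical below 0.12 rad and linear speed of spanner_wide below 0.02 m/s and angle between each of beaker, bottle's own z axis and vertical below 0.3 rad); the robot touches nothing.
It fails at once if the collar is dragged far round (over 0.6 rad) (value of joint collar above 0.6 rad or value of joint collar below -0.6 rad).
It fails at once if beaker or bottle knocked over (angle between any of beaker, bottle's own z axis and vertical above 0.7 rad).
It also fails if it takes over 51 s, if anything falls off the work surface, if the arm or the gripper's body presses on something with over 40 N, if the wrist force passes 120 N, or if a joint passes its speed limit or range.

### The arm

A 6-joint arm with a two-finger parallel gripper is mounted at the origin on the work surface. World frame = base frame: x ahead of the robot, y to its left, z up, the work surface at z = 0. Lengths are in m, angles in rad, forces in N, time in s.
With the tool pointing down it reaches from about 0.375 to 0.975 m from the base axis. Payload 3.8 kg.
Tool frame: the origin (TCP) lies on the centre line of the jaws, within the pads' length; the fingertips stand 14 mm ahead of it and the grasp point (between the pads) lies 5 mm behind it; z points along the fingers, y is the line along which they close (so a half turn about z gives the same grasp; the last joint's range is limited). The gripper opens to 85 mm and grips with 20 to 120 N. Pads are 22 mm wide; open, the fingers measure 114 mm over their backs; the gripper's body (76 mm by 85 mm) begins 54 mm behind the grasp point. The pads swing forward as they close: fully open they stand 13 mm farther back than shut.
Start: joints at [1.106, 0.264, 1.604, -0, 1.274, -0.037], TCP at [0.28, 0.614, 0.245] pointing down, gripper open.
Joint ranges: [-2.63, 2.63], [-0.94, 2.18], [0.31, 2.57], [-1.31, 4.45], [0, 2.66], [-2.55, 2.55]. Speed limits (rad/s): [2.57, 2.57, 3.14, 3.14, 3.14, 3.14].

### API

Orientations are given as a rotation vector (axis times angle).
In Python, from workcell import bot, eyes, spot_in gives the robot as it stands.
- The arm moves only by the tool carry_out, never from a script. Its argument "series" is text: rows parted by semicolons, each of 4 numbers parted by spaces: the shift along the world's x, y, z in m, then the turn about the world's z in degrees. In form: tx ty tz roll; .... A call has 1 to 20 rows; each row shifts and turns the commanded pose from where the row before left it; what a row does not reach is not made up. A row lasts 1/8 s, in which the tool goes at most 62.5 mm and 10.7 degrees, less where a joint would pass 70% of its speed; a pose out of reach is approached as far as the arm can. A call is refused whole if a number of a shift passes 0.0625 or a number of a turn 10.7, either way. A call with a gripper value outside its range is refused whole. "jaw" is the gripper command: -1 is shut, 1 is fully open, values between are in proportion, set as the call begins (left out, the last holds). The fingers move at their own pace and stop on an object; "grip_force" is the grip in N (left out, the last holds). Time passes only in rows, so rows that do not move let the fingers close. It gives the time, the measured TCP pose, the force, the opening and the grip force at its end, in the units of the state.
- bot.read_state(): the state, without advancing time (a new reading comes with each control period).
- eyes.read_camera(name): name is "side" or "top"; returns (picture, depth): 480x640x3 uint8, blue, green, red; 480x640 float32, m along the optical axis (not along the pixel's ray), 0 where there is no reading.
- eyes.get_calibration(name): a dict with "K" (3x3 intrinsics, pixels), "position" and "rotation" of the camera in the world. Camera axes: x right, y down, z forward; pixel columns grow to the right and rows downward; lengths in m; the calibration is good to about 2 mm. A picture is of the moment at which its call begins. get_calibration takes no time and is no camera call.
- bot.finish_job(): hands the job in; it is judged then, once.
Trained networks look in the newest picture that a camera, given by its name, has taken for a name from the list of things; names that differ only in an ending like _2 or _b are one class to them, and where a whole thing is asked for, a point or a joint stands for the part that bears it (a point fixed in the world has none). Each returns a list of dicts, best first, with "score" (0 to 1); they miss things now and then, are a little off and sometimes report something else, mostly with a low value. They report only what shows in the picture. A call takes as long as a camera call. They do not tell look-alikes from the thing itself.
- spot_in(camera, target): "rect" ([centre column, centre row, width, height] in pixels, round what is visible of it).
The state is a dict: "time": time; "q": joint angles; "joint_vel": joint speeds; "joint_torque": joint torques, N m; "tool_pos": TCP position; "tcp_rot": TCP orientation; "wrist_force": force on the tool from outside, world axes, zero at the start; "torque": the same for the moment, N m; "width": opening from 0.0 (shut) to 1.0 (fully open); "grip_force": force on a finger pad.
Only numpy, scipy, OpenCV 4.12 (cv2) and the standard library are available. Lean on these libraries where they do the work, as an engineer would, in place of code of your own. Each camera call takes 0.05 s, during which the arm holds its last target. There are 200 camera calls.

## Working session

There is one attempt and no reset: what is moved stays moved. The work goes in short steps, Python scripts to look and compute and a tool call to move; the robot and the scene stay as the last step left them, time stands still between calls to the robot, and variables do not carry over. Pictures are saved under pics/ and viewed, at most 10 in all, crops included, and the job is handed in when it is done.

Besides the shell and the picture viewer there is one more tool, called after "Call:" in YAML: its name, and indented under it one key for each argument. carry_out: Moves the arm, as the interface text tells. Its arguments: {"type":"object","properties":{"series":{"type":"string"},"jaw":{"type":"number"},"grip_force":{"type":"number"}},"required":["series"]}

```bash
ls; mkdir -p pics
cat > h.py <<'E'
import numpy as np,cv2
from workcell import bot,eyes,spot_in
def cam(n):
    p,d=eyes.read_camera(n);c=eyes.get_calibration(n)
    return p,d,np.array(c["K"]),np.array(c["position"]),np.array(c["rotation"])
def cloud(d,K,t,R):
    if R.shape!=(3,3): R=cv2.Rodrigues(R)[0]
    v,u=np.mgrid[:480,:640]
    P=np.stack([(u-K[0,2])/K[0,0]*d,(v-K[1,2])/K[1,1]*d,d],-1)
    return P@R.T+t
E
python3 - <<'E'
from h import *
print(bot.read_state())
for n in("top","side"):
    p,d,K,t,R=cam(n);cv2.imwrite(f"pics/{n}0.png",p);print(n,K,t,R)
    X=cloud(d,K,t,R);np.savez(f"{n}0.npz",p=p,d=d,X=X)
    for o in("spanner_wide","spanner_narrow","stand","stop_pin","nut_grip","beaker","bottle","collar"):
        for r in spot_in(n,o)[:3]:
            u,v=map(int,r["rect"][:2]);print(n,o,np.round(r["rect"]),round(r["score"],2),X[min(v,479),min(u,639)].round(3))
E
```

```text
pics
{'time': 0.0, 'q': array([ 1.10610875e+00,  2.64791600e-01,  1.60536576e+00, -2.52937010e-06,
        1.27366026e+00, -3.68953149e-02]), 'joint_vel': array([-7.65662768e-04,  9.90880627e-04, -1.42051769e-03, -5.99573867e-04,
        6.92757331e-05,  5.05814127e-04]), 'joint_torque': array([-1.03250924e-03, -5.15089095e+01, -3.67327666e+01, -2.37095774e-04,
        1.26278854e-02, -4.39969222e-05]), 'tool_pos': array([0.27972598, 0.61356119, 0.2439405 ]), 'tcp_rot': array([-0.66674401, -3.06946102,  0.00338599]), 'wrist_force': array([-0.03717155,  0.05404794,  0.27992152]), 'torque': array([-0.01717387,  0.00867958, -0.03060063]), 'grip_force': 0.0, 'width': 0.9981116727832837}
top [[564.1136833    0.         316.87406274]
 [  0.         564.1136833  238.25586711]
 [  0.           0.           1.        ]] [ 0.39944522 -0.03713913  1.53257129] [-2.172585    2.14658451 -0.13788287]
top spanner_wide [485. 246.  50.  68.] 0.97 [ 0.572 -0.497  0.02 ]
top spanner_wide [269. 328.  62.  59.] 0.87 [0.346 0.082 0.016]
top spanner_wide [411. 160.  46.  73.] 0.83 [ 0.81  -0.299  0.02 ]
top
[... 615 characters left out ...]
1834 -1.02930107  0.87023633] [-2.22882182  0.16371567 -0.05206383]
side spanner_wide [356. 412.  83.  72.] 0.97 [ 0.571 -0.511  0.016]
side spanner_wide [240. 244.  52.  44.] 0.93 [0.344 0.066 0.016]
side spanner_wide [281. 325.  32.  61.] 0.77 [ 0.438 -0.257  0.014]
side spanner_narrow [366. 325.  30.  63.] 0.64 [ 0.642 -0.277 -0.003]
side spanner_narrow [326. 233.  70.  67.] 0.19 [0.6   0.084 0.015]
side stand [331. 235.  76.  66.] 0.7 [0.611 0.062 0.018]
side stop_pin [327. 234.  70.  68.] 0.58 [0.601 0.073 0.019]
side beaker [331. 180.  21.  30.] 0.94 [0.646 0.303 0.065]
side bottle [310. 157.  21.  51.] 0.94 [0.589 0.404 0.098]
side collar [316. 213.  13.  27.] 0.59 [0.571 0.111 0.072]
```

View pics/top0.png

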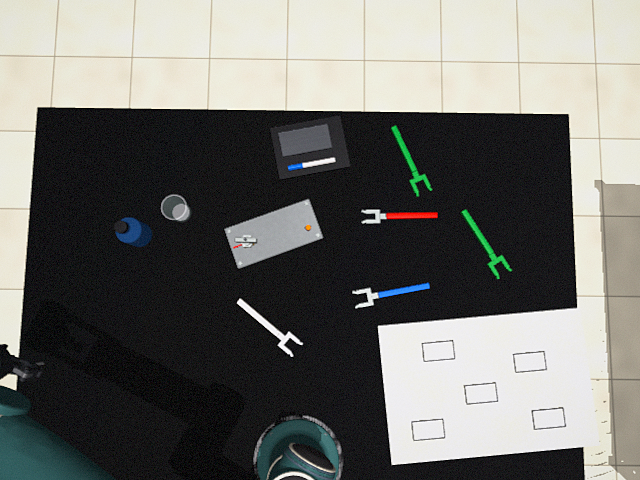

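Run:
```python
import cv2
p=cv2.imread("pics/top0.png")
a=cv2.resize(p[195:275,205:340],None,fx=5.9,fy=5.9,interpolation=2)
cv2.imwrite("pics/c_stand.png",a[:590,:800])
```

```text
(no output)
```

View pics/c_stand.png

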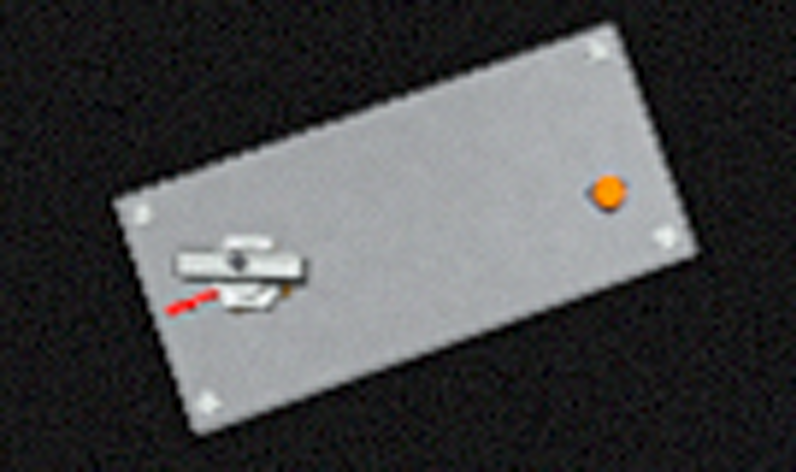

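The top view shows the blue spanner at (391,295) with its jaws to the left. It could be confused with the white one (270,327), the green ones (411,160) and (487,243), the red one (400,216) and the blue pen (312,164). The blue one matches the description. The stand is at (275,234), with the spindle near (245,241) on its left, the red mark at (238,246) and the orange pin at (308,228).

```bash
cat > fit.py <<'E'
from h import *
def rect(P):
    r=cv2.minAreaRect((P[:,:2]*1000).astype(np.float32));return r
def blue(p,X,lo=-.005,hi=.2,box=((.3,-.5),(.75,.3))):
    h=cv2.cvtColor(p,cv2.COLOR_BGR2HSV)
    m=(h[...,0]>100)&(h[...,0]<125)&(h[...,1]>120)&(h[...,2]>100)&(X[...,2]>lo)&(X[...,2]<hi)
    for i in(0,1): m&=(X[...,i]>box[0][i])&(X[...,i]<box[1][i])
    return m
def pca(P):
    c=P.mean(0);w=np.linalg.svd(P-c,full_matrices=False)[2][0]
    if w[1]<0:w=-w
    s=(P-c)@w;return c,w,np.percentile(s,[0.5,99.5])
E
python3 - <<'E'
from fit import *
for n in("top","side"):
    z=np.load(n+"0.npz");p,X,d=z["p"],z["X"],z["d"]
    m=blue(p,X);P=X[m];c,w,s=pca(P[:,:2]);print(n,"blue",m.sum(),c,np.degrees(np.arctan2(w[1],w[0])),s,"z",np.percentile(P[:,2],[5,50,95]))
    print(" ends",c+w*s[0],c+w*s[1])
    h=cv2.cvtColor(p,cv2.COLOR_BGR2HSV)
    g=(h[...,1]<40)&(h[...,2]>110)&(X[...,0]>.5)&(X[...,0]<.72)&(X[...,1]>-.05)&(X[...,1]<.2)&(X[...,2]>.005)&(X[...,2]<.035)
    r=rect(X[g]);b=cv2.boxPoints(r);print(" plate",g.sum(),r,b.tolist(),np.median(X[g][:,2]))
    o=(h[...,0]>5)&(h[...,0]<20)&(h[...,1]>180)&(h[...,2]>150)&(X[...,0]>.5)&(X[...,0]<.72)&(X[...,1]>-.05)&(X[...,1]<.05)
    v,u=np.nonzero(o);print(" pin",X[o].mean(0),X[o].max(0),o.sum(),u.mean(),v.mean())
    t=(X[...,0]>.5)&(X[...,0]<.65)&(X[...,1]>.08)&(X[...,1]<.2)&(X[...,2]>.075)&(X[...,2]<.1)
    c,w,s=pca(X[t][:,:2]);print(" wing",t.sum(),c,np.degrees(np.arctan2(w[1],w[0])),s)
p=cv2.imread("pics/top0.png");cv2.imwrite("pics/c_sp.png",cv2.resize(p[265:325,340:440],None,fx=6,fy=6,interpolation=2))
E
```

```text
top blue 328 [ 0.45145424 -0.27666247] 101.39064521594047 [-0.07204585  0.06907271] z [0.00293607 0.01698481 0.02277742]
 ends [ 0.4656831  -0.34728926] [ 0.43781256 -0.20895025]
 plate 3482 ((599.8350830078125, 76.1180648803711), (115.23506164550781, 244.56642150878906), 20.85738182067871) [[502.4551696777344, 169.87368774414062], [589.5313110351562, -58.66619873046875], [697.2149658203125, -17.637557983398438], [610.1388549804688, 210.90232849121094]] 0.0202582158461454
 pin [ 0.61446695 -0.01791167  0.04205483] [ 0.62107315 -0.01275882  0.04986505] 20 307.9 226.95
 wing 97 [0.57288354 0.14311962] 88.66765676777646 [-0.02558264  0.02642608]
side blue 373 [ 0.44974534 -0.28473496] 100.68525584507198 [-0.06549635  0.07897636] z [0.00123857 0.01643147 0.01940333]
 ends [ 0.46188926 -0.34909564] [ 0.43510203 -0.20712801]
 plate 1721 ((598.0236206054688, 71.78719329833984), (115.30968475341797, 245.86090087890625), 20.135311126708984) [[501.57513427734375, 167.35739135742188], [586.2098999023438, -63.4770393371582], [694.4721069335938, -23.783004760742188], [609.8373413085938, 207.05142211914062]] 0.018746347487138215
 pin [ 0.61169969 -0.02471668  0.04301187] [ 0.61485417 -0.0221512   0.04578471] 8 335.875 246.875
 wing 47 [0.57258274 0.13430378] 91.03033460757068 [-0.02375954  0.02863869]
```

View pics/c_sp.png

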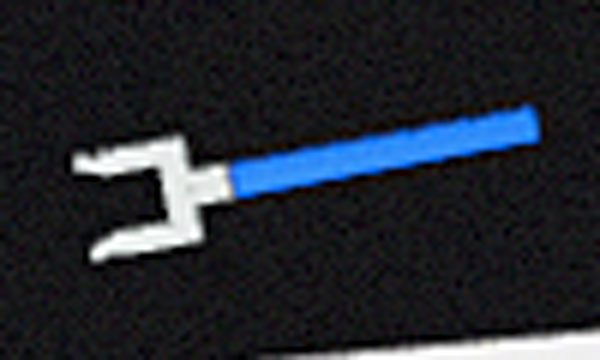

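The crop shows the blue spanner with the wide, flared jaws at left (80–200, 140–260) and a straight handle running right, so this is the right one. I'll grip it 10 mm ahead of its origin.

Call:
carry_out:
  series: "0.01 -0.05 0 -3.4;0.01 -0.053 0 -3.4;0.01 -0.053 0 -3.4;0.01 -0.053 0 -3.4;0.01 -0.053 0 -3.4;0.01 -0.053 0 -3.4;0.01 -0.054 0 -3.4;0.01 -0.054 0 -3.4;0.01 -0.054 0 -3.4;0.01 -0.054 0 -3.4;0.01 -0.054 0 -3.4;0.01 -0.054 0 -3.4;0.01 -0.054 0 -3.4;0.01 -0.054 0 -3.4;0.012 -0.055 0 -3.4;0.012 -0.055 0 -3.4;0 0 -0.05 0;0 0 -0.05 0;0 0 0 0;0 0 0 0"
  jaw: 1

```text
time: 3.4
tool_pos: [0.445, -0.2433, 0.1469]
tcp_rot: [1.995, 2.424, 0.0]
wrist_force: [0.4, 0.1, 1.3]
width: 1.003
grip_force: 0.0
```

Call:
carry_out:
  series: "-0.001 0 -0.04 0;0 0 -0.04 0;0 0 -0.03 0;0 0 -0.0175 0;0 0 0 0;0 0 0 0"

```text
time: 4.15
tool_pos: [0.4447, -0.2438, 0.0196]
tcp_rot: [1.994, 2.423, 0.001]
wrist_force: [0.6, -0.7, 0.4]
width: 1.0
grip_force: 0.0
```

Call:
carry_out:
  series: "0 0 0 0;0 0 0 0;0 0 0 0;0 0 0 0;0 0 0 0;0 0 0 0"
  jaw: -1
  grip_force: 80

```text
time: 4.9
tool_pos: [0.4431, -0.2429, 0.0182]
tcp_rot: [1.996, 2.426, -0.0]
wrist_force: [-0.6, 0.9, 5.1]
width: 0.16
grip_force: 81.0
```

Call:
carry_out:
  series: "0 0 0.03 0;0 0 0.04 0;0 0 0.04 0;0.02 0.03 0 1.5;0.03 0.043 0 2;0.03 0.043 0 2;0.03 0.043 0 2;0.03 0.043 0 2;0.02 0.03 0 0;0.0187 0.0242 0 0;0 0 0 0;0 0 0 0;0 0 0 0"

```text
time: 6.52
tool_pos: [0.6209, 0.0125, 0.1273]
tcp_rot: [-1.789, -2.581, 0.001]
wrist_force: [-0.3, 0.3, -1.4]
width: 0.164
grip_force: 80.1
```

```bash
cat > m.py <<'E'
from fit import *
import sys
print({k:np.round(v,4) for k,v in bot.read_state().items() if k in("time","tool_pos","tcp_rot","width","wrist_force")})
for n in("top","side"):
    p,d,K,t,R=cam(n);X=cloud(d,K,t,R);cv2.imwrite(f"pics/{n}{sys.argv[1]}.png",p);np.savez(f"{n}{sys.argv[1]}.npz",p=p,X=X,d=d)
    m=blue(p,X);P=X[m];c,w,s=pca(P[:,:2]);print(n,m.sum(),c,np.degrees(np.arctan2(w[1],w[0])),c+w*s[0],c+w*s[1],np.percentile(P[:,2],[5,50,95]))
if len(sys.argv)>2:
    a=[cv2.resize(cv2.imread(f"pics/{n}{sys.argv[1]}.png")[b:b+90,l:l+120],None,fx=3.3,fy=3.3,interpolation=2) for n,b,l in(("top",185,225),("side",185,275))]
    cv2.imwrite(f"pics/cc{sys.argv[1]}.png",np.hstack(a))
E
python3 m.py 1 c
```

```text
{'time': np.float64(6.525), 'tool_pos': array([0.6209, 0.0125, 0.1273]), 'tcp_rot': array([-1.7894e+00, -2.5810e+00,  1.3000e-03]), 'wrist_force': array([-0.3263,  0.3087, -1.3712]), 'width': np.float64(0.1637)}
top 100 [ 0.65205603 -0.05895808] 115.26044150363917 [ 0.66946162 -0.09584577] [0.60428081 0.04229206] [0.0036254  0.12702588 0.13193461]
side 203 [ 0.64534209 -0.03388638] 84.98634213968957 [ 0.64048379 -0.08926491] [0.66161693 0.15162661] [-0.00035671  0.12511854  0.12800105]
```

View pics/cc1.png

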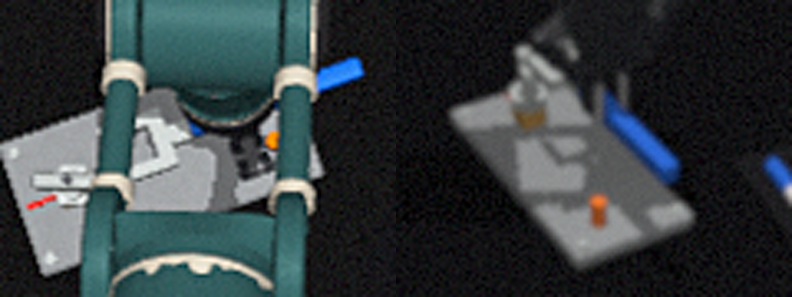

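The top crop shows the spanner held above the plate, its jaws at about (160,150) pointing at the locknut. The side crop shows the blue handle clear of the pin. Next I measure the spanner's lateral offset from the stand in the same cameras.

```bash
cat > rel.py <<'E'
from fit import *
import sys
k=sys.argv[1];zt=float(sys.argv[2])
# stand in each camera's own reading: plate centre (refined by symmetric edges), common angle
a=np.radians(110.6);s=np.array([np.cos(a),np.sin(a)]);y=np.array([-s[1],s[0]])
for n in("top","side"):
    z0=np.load(n+"0.npz");X=z0["X"];p=z0["p"];h=cv2.cvtColor(p,cv2.COLOR_BGR2HSV)
    g=(h[...,1]<40)&(h[...,2]>110)&(X[...,0]>.49)&(X[...,0]<.72)&(X[...,1]>-.08)&(X[...,1]<.23)&(abs(X[...,2]-.019)<.006)
    Q=X[g][:,:2];best=None
    # angle from long edges
    for da in np.arange(-2,2.01,.1):
        b=a+np.radians(da);l=Q@np.array([-np.sin(b),np.cos(b)]);w=np.ptp(np.percentile(l,[.5,99.5]))
        if best is None or w<best[0]:best=(w,np.degrees(b))
    lo=np.percentile(Q@y,[.7,99.3]);ls=np.percentile(Q@s,[.7,99.3])
    sp=s*(ls.mean()+.0725)+y*lo.mean()
    print(n,"ang",best,"w",np.ptp(lo),np.ptp(ls),"spindle",sp.round(4))
    z=np.load(n+k+".npz");X=z["X"];m=blue(z["p"],X,zt-.006,zt+.008,((.55,-.15),(.72,.12)));P=X[m]-np.r_[sp,0]
    A=np.c_[P[:,:2]@s,P[:,:2]@y]*1000
    print(" handle x",np.percentile(A[:,0],[1,99]).round(1),"y med",np.median(A[:,1]).round(2),"range",np.percentile(A[:,1],[2,98]).round(1),len(A), "slope",np.degrees(np.polyfit(A[:,0],A[:,1],1)[0]).round(2))
    tc=bot.read_state()["tool_pos"][:2]-sp;print(" tcp in stand",tc@s*1000,tc@y*1000)
E
python3 rel.py 1 .127
```

```text
top ang (np.float64(0.1132024870906102), np.float64(110.8)) w 0.11279545969525329 0.24017411945777276 spindle [0.5741 0.1442]
 handle x [-242.4 -105.5] y med 0.59 range [-7.4  7.4] 89 slope 1.89
 tcp in stand -139.80929826897 2.2978681491431683
side ang (np.float64(0.11191350573206649), np.float64(110.89999999999999)) w 0.1114314460428002 0.23813328623966476 spindle [0.5732 0.1373]
 handle x [-241.6 -133.4] y med -0.12 range [-8.4  7.8] 161 slope -0.86
 tcp in stand -133.6396773703599 -1.0314584730855554
```

Call:
carry_out:
  series: "0 0 -0.03 0.3;0 0 -0.03 0;0 0 -0.015 0;0 0 -0.01 0;0 0 0 0;0 0 0 0"

```text
time: 7.38
tool_pos: [0.6227, 0.0133, 0.0439]
tcp_rot: [1.781, 2.586, 0.002]
wrist_force: [0.8, 0.6, -1.9]
width: 0.16
grip_force: 80.1
```

```bash
python3 m.py 2 c; python3 rel.py 2 .042
```

```text
{'time': np.float64(7.375), 'tool_pos': array([0.6227, 0.0133, 0.0439]), 'tcp_rot': array([1.7811e+00, 2.5859e+00, 1.7000e-03]), 'wrist_force': array([ 0.7878,  0.563 , -1.943 ]), 'width': np.float64(0.1604)}
top 87 [ 0.65336814 -0.05843016] 115.99133820362034 [ 0.66675228 -0.08588224] [0.60436404 0.04208171] [0.00275342 0.04300117 0.04958172]
side 183 [ 0.64454189 -0.04440325] 109.24619135187682 [ 0.65975636 -0.08798011] [0.62524069 0.01087873] [0.03175837 0.04176609 0.04484551]
top ang (np.float64(0.1132024870906102), np.float64(110.8)) w 0.11279545969525329 0.24017411945777276 spindle [0.5741 0.1442]
 handle x [-241.8 -105.7] y med -2.65 range [-10.5   5.2] 73 slope 2.04
 tcp in stand -139.58844022429366 0.4835235381855644
side ang (np.float64(0.11191350573206649), np.float64(110.89999999999999)) w 0.1114314460428002 0.23813328623966476 spindle [0.5732 0.1373]
 handle x [-240.9 -137. ] y med -2.04 range [-10.6   5.2] 156 slope -1.18
 tcp in stand -133.4188193256836 -2.845803084043161
```

View pics/cc2.png

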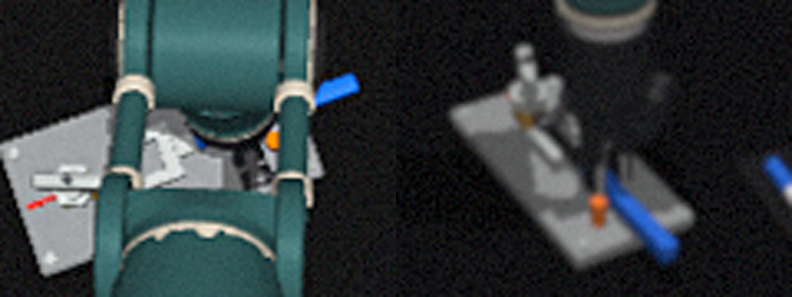

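Both cameras put the handle about 2.5 mm to the -y side of the stand axis. The pictures show the jaws in front of the collar, with the handle beside the pin at (270,140) in the top view. I'll correct by 2.5 mm, lower, and start the slide.

Call:
carry_out:
  series: "-0.0023 -0.001 -0.003 0;-0.002 0.0055 -0.001 0;-0.002 0.0055 0 0;-0.002 0.0055 0 0;0 0 0 0;0 0 0 0"

```text
time: 8.22
tool_pos: [0.6135, 0.029, 0.0389]
tcp_rot: [1.781, 2.587, 0.0]
wrist_force: [0.1, -1.1, -1.7]
width: 0.162
grip_force: 80.1
```

```bash
python3 m.py 3 ; python3 rel.py 3 .040
```

```text
{'time': np.float64(8.225), 'tool_pos': array([0.6135, 0.029 , 0.0389]), 'tcp_rot': array([1.7813e+00, 2.5874e+00, 1.0000e-04]), 'wrist_force': array([ 0.1371, -1.1012, -1.7094]), 'width': np.float64(0.1624)}
top 96 [ 0.64599099 -0.04624195] 117.46988788640778 [ 0.65827485 -0.06986934] [0.59341178 0.0548915 ] [0.00229148 0.03748666 0.04428491]
side 163 [ 0.6362272  -0.03120624] 108.17306542756673 [ 0.64990172 -0.07286351] [0.61688772 0.02770846] [0.02915483 0.03657585 0.03904774]
top ang (np.float64(0.1132024870906102), np.float64(110.8)) w 0.11279545969525329 0.24017411945777276 spindle [0.5741 0.1442]
 handle x [-224.2  -90.1] y med 0.18 range [-7.8  7.5] 79 slope 3.48
 tcp in stand -121.91982012333526 3.6867415269921997
side ang (np.float64(0.11191350573206649), np.float64(110.89999999999999)) w 0.1114314460428002 0.23813328623966476 spindle [0.5732 0.1373]
 handle x [-222.2 -119.4] y med 0.09 range [-8.   7.2] 121 slope -1.11
 tcp in stand -115.75019922472516 0.35741490476347426
```

Call:
carry_out:
  series: "-0.0016 0.0043 0 0;-0.0016 0.0043 0 0;-0.0016 0.0043 0 0;-0.0016 0.0043 0 0;0 0 0 0"

```text
time: 8.95
tool_pos: [0.6069, 0.0465, 0.0388]
tcp_rot: [-1.781, -2.588, 0.0]
wrist_force: [-0.7, -0.2, -1.8]
width: 0.161
grip_force: 80.1
```

Call:
carry_out:
  series: "-0.0016 0.0043 0 0;-0.0016 0.0043 0 0;-0.0016 0.0043 0 0;-0.0016 0.0043 0 0;0 0 0 0;0 0 0 0"

```text
time: 9.7
tool_pos: [0.6007, 0.0632, 0.0388]
tcp_rot: [1.782, 2.587, -0.0]
wrist_force: [0.3, 0.4, -2.2]
width: 0.16
grip_force: 80.1
```

```bash
python3 m.py 4 c; python3 rel.py 4 .038
```

```text
{'time': np.float64(9.7), 'tool_pos': array([0.6007, 0.0632, 0.0388]), 'tcp_rot': array([ 1.7817,  2.5873, -0.    ]), 'wrist_force': array([ 0.2742,  0.3683, -2.2064]), 'width': np.float64(0.1605)}
top 105 [ 0.63204693 -0.01020538] 111.78808306518633 [ 0.64133016 -0.03342913] [0.62274707 0.01305996] [0.03153538 0.03844043 0.0427171 ]
side 150 [0.62227695 0.00580249] 108.78932299281212 [ 0.63747273 -0.03886213] [0.602884   0.06280372] [0.02814473 0.03637466 0.03979536]
top ang (np.float64(0.1132024870906102), np.float64(110.8)) w 0.11279545969525329 0.24017411945777276 spindle [0.5741 0.1442]
 handle x [-186.8 -140.4] y med 0.45 range [-7.7  7.3] 98 slope 1.15
 tcp in stand -85.22141228077928 3.626974757207073
side ang (np.float64(0.11191350573206649), np.float64(110.89999999999999)) w 0.1114314460428002 0.23813328623966476 spindle [0.5732 0.1373]
 handle x [-186.8  -81.4] y med 0.14 range [-6.9  8.3] 128 slope -0.66
 tcp in stand -79.05179138216917 0.2976481349783513
```

View pics/cc4.png

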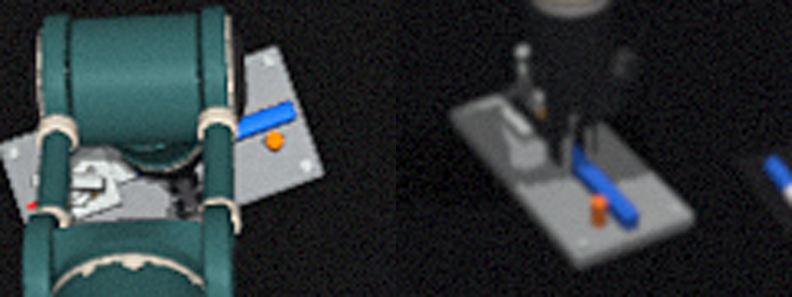

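The handle lies beside the pin and the jaws are on the collar. The jaw centre reads about 1.8 mm short of the axis. I'll finish the seat, release, rise and check.

Call:
carry_out:
  series: "-0.0005 0.0014 -0.0005 0;0 0 -0.001 0;0 0 0 0;0 0 0 0"

```text
time: 10.3
tool_pos: [0.6002, 0.0647, 0.0382]
tcp_rot: [-1.782, -2.587, -0.0]
wrist_force: [-2.8, -0.4, 5.6]
width: 0.163
grip_force: 81.0
```

Call:
carry_out:
  series: "0 0 0 0;0 0 0 0;0 0 0 0;0 0 0 0;0 0 0.02 0;0 0 0.05 0;0 0 0.06 0;0.03 -0.04 0 0;0.05 -0.06 0 0;0.05 -0.06 0 0;0 -0.06 0 0;0 -0.06 0 0;0 0 0 0;0 0 0 0"
  jaw: 1

```text
time: 12.05
tool_pos: [0.7103, -0.1915, 0.1684]
tcp_rot: [1.783, 2.586, 0.001]
wrist_force: [0.5, -0.4, 0.0]
width: 0.996
grip_force: 0.0
```

```bash
python3 m.py 5 c; python3 rel.py 5 .038
python3 - <<'E'
from fit import *
for n in("top","side"):
    X=np.load(n+"5.npz")["X"]
    t=(X[...,0]>.5)&(X[...,0]<.65)&(X[...,1]>.08)&(X[...,1]<.2)&(X[...,2]>.075)&(X[...,2]<.095)
    c,w,s=pca(X[t][:,:2]);print(" wing",t.sum(),c,np.degrees(np.arctan2(w[1],w[0])),s, c+w*s.mean())
E
```

```text
{'time': np.float64(12.05), 'tool_pos': array([ 0.7103, -0.1915,  0.1684]), 'tcp_rot': array([1.7830e+00, 2.5859e+00, 1.3000e-03]), 'wrist_force': array([ 0.5182, -0.3591,  0.0323]), 'width': np.float64(0.9961)}
top 301 [0.61551527 0.03356216] 110.87333872713968 [ 0.63981259 -0.03015519] [0.59129343 0.09708156] [0.03137189 0.03815583 0.04310803]
side 198 [0.61383804 0.02583829] 110.92990152291699 [ 0.63841284 -0.03841612] [0.58766196 0.09427945] [0.02869509 0.0359516  0.03953994]
top ang (np.float64(0.1132024870906102), np.float64(110.8)) w 0.11279545969525329 0.24017411945777276 spindle [0.5741 0.1442]
 handle x [-185.2  -50.7] y med 0.39 range [-7.7  7.9] 280 slope 0.29
 tcp in stand -360.7888712033075 -9.903616897592439
side ang (np.float64(0.11191350573206649), np.float64(110.89999999999999)) w 0.1114314460428002 0.23813328623966476 spindle [0.5732 0.1373]
 handle x [-185.7  -45.5] y med 0.44 range [-7.4  7.9] 168 slope -0.11
 tcp in stand -354.6192503046974 -13.232943519821156
 wing 98 [0.57313665 0.14293793] 88.86042390455707 [-0.02594929  0.02856011] [0.57316261 0.14424309]
 wing 45 [0.57282273 0.1352306 ] 89.89363122583887 [-0.02366148  0.02899586] [0.57282769 0.13789779]
```

View pics/cc5.png

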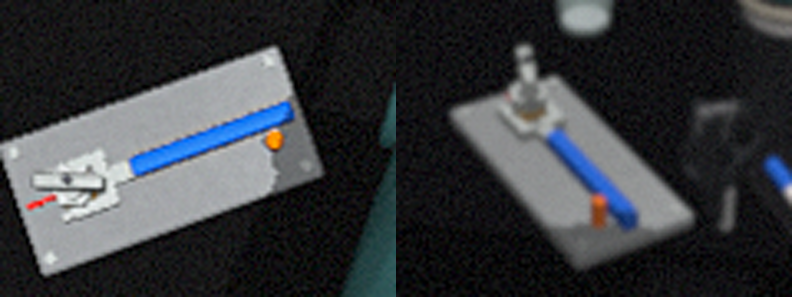

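Spanner seated: the top crop shows the jaws round the collar at (90,185), with the handle just beside the orange pin (273,140). The wing is centred at (68,180) and heads at about 89°. Now the wing.

Call:
carry_out:
  series: "-0.0198 0.0475 0 -3.1;-0.0198 0.0475 0 -3.1;-0.0198 0.0475 0 -3.1;-0.0198 0.0475 0 -3.1;-0.0198 0.0475 0 -3.1;-0.0198 0.0475 0 -3.1;-0.0197 0.0475 0 -3;0 0 0 0;0 0 -0.03 0;0 0 0 0;0 0 0 0"

```text
time: 13.52
tool_pos: [0.5719, 0.1411, 0.1379]
tcp_rot: [2.235, 2.208, 0.0]
wrist_force: [0.7, 0.3, -0.1]
width: 1.001
grip_force: 0.0
```

Call:
carry_out:
  series: "0 0 -0.03 0;0 0 -0.025 0;0 0 -0.013 0;0 0 0 0;0 0 0 0"

```text
time: 14.15
tool_pos: [0.5728, 0.1412, 0.0706]
tcp_rot: [2.235, 2.207, 0.003]
wrist_force: [0.0, -0.5, 0.7]
width: 0.999
grip_force: 0.0
```

Call:
carry_out:
  series: "0 0 0 0;0 0 0 0;0 0 0 0;0 0 0 0;0 0 0 0;0 0 0 0"
  jaw: -1
  grip_force: 50

```text
time: 14.9
tool_pos: [0.5712, 0.1412, 0.0698]
tcp_rot: [-2.235, -2.207, 0.001]
wrist_force: [-3.1, -0.0, 4.9]
width: 0.197
grip_force: 48.7
```

```bash
python3 m.py 6
python3 - <<'E'
import cv2,numpy as np
a=[cv2.resize(cv2.imread(f"pics/{n}6.png")[b:b+60,l:l+66],None,fx=6,fy=6,interpolation=2) for n,b,l in(("top",210,222),("side",185,285))]
cv2.imwrite("pics/cc6.png",np.hstack(a))
E
```

```text
{'time': np.float64(14.9), 'tool_pos': array([0.5712, 0.1412, 0.0698]), 'tcp_rot': array([-2.2346e+00, -2.2070e+00,  1.3000e-03]), 'wrist_force': array([-3.1139, -0.025 ,  4.9201]), 'width': np.float64(0.1966)}
top 301 [0.61549251 0.0335759 ] 110.82225149274001 [ 0.63975462 -0.03021992] [0.5913554  0.09704302] [0.03242752 0.0377571  0.04334567]
side 203 [0.61406291 0.02540412] 110.25745304309463 [ 0.63729404 -0.03754137] [0.58559634 0.10253524] [0.02842077 0.03598502 0.03962956]
```

View pics/cc6.png

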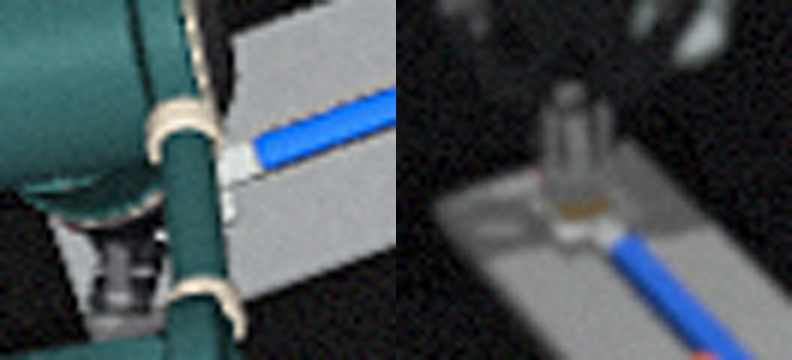

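The side crop shows the fingers astride the wing at (575,130), with the spanner undisturbed. Turning clockwise.

Call:
carry_out:
  series: "0 0 0 -5;0 0 0 -5;0 0 0 -5;0 0 0 -5;0 0 0 -5;0 0 0 0"

```text
time: 15.75
tool_pos: [0.5705, 0.1414, 0.0698]
tcp_rot: [-2.659, -1.67, 0.003]
wrist_force: [-5.2, 0.0, 6.1]
width: 0.197
grip_force: 49.0
```

```bash
cat > st.py <<'E'
from fit import *
s=bot.read_state();print(s["torque"].round(3),s["wrist_force"].round(1),s["width"],s["q"].round(2))
a=np.radians(110.8);S=np.array([np.cos(a),np.sin(a)])
for n in("top","side"):
    p,d,K,t,R=cam(n);X=cloud(d,K,t,R);m=blue(p,X,.025,.06,((.55,-.15),(.72,.12)));c,w,e=pca(X[m][:,:2]);print(n,m.sum(),"heading",np.degrees(np.arctan2(w[1],w[0])).round(2),"rear",(c+w*e[0]).round(4))
E
python3 st.py
```

```text
[ 0.04   0.843 -0.016] [-5.2  0.   6.1] 0.19730398631166413 [0.2  0.27 1.95 0.   0.93 0.65]
top 301 heading 110.66 rear [ 0.6396 -0.0302]
side 199 heading 110.92 rear [ 0.6376 -0.0367]
```

Call:
carry_out:
  series: "0 0 0 -5;0 0 0 -5;0 0 0 -5;0 0 0 -5"

```text
time: 16.35
tool_pos: [0.5701, 0.1416, 0.0698]
tcp_rot: [-2.91, -1.18, 0.004]
wrist_force: [-7.3, 1.8, 8.1]
width: 0.198
grip_force: 49.2
```

```bash
python3 st.py; python3 m.py 7 >/dev/null
python3 - <<'E'
import cv2,numpy as np
a=[cv2.resize(cv2.imread(f"pics/{n}7.png")[b:b+60,l:l+66],None,fx=6,fy=6,interpolation=2) for n,b,l in(("top",210,222),("side",180,285))]
cv2.imwrite("pics/cc7.png",np.hstack(a))
E
```

```text
[0.34  1.048 0.188] [-7.3  1.8  8.1] 0.19773668013690476 [0.2  0.27 1.95 0.   0.93 1.  ]
top 300 heading 110.71 rear [ 0.6397 -0.0302]
side 195 heading 110.76 rear [ 0.6375 -0.0366]
```

View pics/cc7.png

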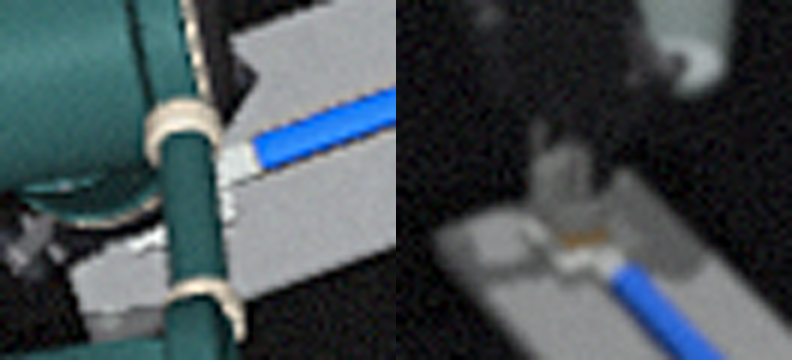

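The side crop shows the gripper turned with the wing between its fingers, and the torque about z is now 0.19 N m, so the nut is turning. I'll continue in small steps until the torque rises.

Call:
carry_out:
  series: "0.001 0 0 -4;0 0 0 -4;0 0 0 -4;0 0 0 -3"

```text
time: 17.05
tool_pos: [0.5701, 0.142, 0.0697]
tcp_rot: [-3.038, -0.791, 0.008]
wrist_force: [-8.6, 1.8, 10.1]
width: 0.202
grip_force: 49.7
```

```bash
python3 st.py
```

```text
[0.498 1.537 0.177] [-8.6  1.8 10.1] 0.20152434829315927 [0.2  0.27 1.94 0.   0.93 1.26]
top 301 heading 110.82 rear [ 0.6398 -0.0304]
side 197 heading 110.6 rear [ 0.6381 -0.0383]
```

Call:
carry_out:
  series: "0.001 0 0.0005 -4;0 0 0 -4;0 0 0 -3"

```text
time: 17.52
tool_pos: [0.5701, 0.1422, 0.0697]
tcp_rot: [-3.1, -0.498, 0.011]
wrist_force: [-9.9, 4.1, 8.8]
width: 0.2
grip_force: 49.6
```

```bash
python3 st.py
```

```text
[0.751 1.906 0.636] [-9.9  4.1  8.8] 0.2002597958618578 [0.2  0.27 1.94 0.   0.93 1.45]
top 288 heading 109.44 rear [ 0.635  -0.0323]
side 187 heading 109.46 rear [ 0.6337 -0.0406]
```

The handle has now swung 1.4° onto the pin and the torque has jumped to 0.64 N m. One more small nudge to confirm.

Call:
carry_out:
  series: "0 0 0 -3;0 0 0 0"

```text
time: 17.88
tool_pos: [0.57, 0.1423, 0.0697]
tcp_rot: [-3.112, -0.42, 0.012]
wrist_force: [-10.5, 4.5, 9.2]
width: 0.201
grip_force: 49.5
```

```bash
python3 st.py
```

```text
[0.861 1.834 0.752] [-10.5   4.5   9.2] 0.20050668885307535 [0.2  0.27 1.94 0.   0.93 1.5 ]
top 289 heading 109.49 rear [ 0.6351 -0.0324]
side 185 heading 109.41 rear [ 0.6327 -0.0388]
```

Call:
carry_out:
  series: "0 0 0 0;0 0 0 -3;0 0 0 -3;0 0 0 0"
  grip_force: 90

```text
time: 18.48
tool_pos: [0.5725, 0.1432, 0.0721]
tcp_rot: [-3.129, -0.263, 0.003]
wrist_force: [-9.8, 5.3, 15.6]
width: 0.136
grip_force: 128.2
```

```bash
python3 st.py
```

```text
[1.231 1.493 2.051] [-9.8  5.3 15.6] 0.13617495005591196 [0.2  0.27 1.94 0.   0.93 1.6 ]
top 287 heading 109.3 rear [ 0.6348 -0.0325]
side 184 heading 109.36 rear [ 0.6326 -0.038 ]
```

Torque is now 2 N m with the handle hard on the pin, so the nut is tight. Release, rise, move clear and check.

Call:
carry_out:
  series: "0 0 0 2;0 0 0 0;0 0 0 0;0 0 0 0;0 0 0 0;0 0 0 0;0 0 0.03 0;0 0 0.04 0;0 0 0.05 0;0.03 -0.05 0 0;0.04 -0.06 0 0;0.04 -0.06 0 0;0 -0.06 0 0;0 -0.06 0 0;0 -0.05 0 0;0 0 0 0;0 0 0 0"
  jaw: 1

```text
time: 20.7
tool_pos: [0.6728, -0.1828, 0.1894]
tcp_rot: [-3.126, -0.307, 0.001]
wrist_force: [0.1, -0.5, -0.5]
width: 1.005
grip_force: 0.0
```

```bash
python3 st.py; python3 m.py 8 >/dev/null; python3 rel.py 8 .038|grep handle
python3 - <<'E'
from fit import *
for n in("top","side"):
    X=np.load(n+"8.npz")["X"]
    t=(X[...,0]>.5)&(X[...,0]<.65)&(X[...,1]>.08)&(X[...,1]<.2)&(X[...,2]>.075)&(X[...,2]<.095)
    c,w,s=pca(X[t][:,:2]);print(" wing",t.sum(),c,np.degrees(np.arctan2(w[1],w[0])),s)
a=[cv2.resize(cv2.imread(f"pics/{n}8.png")[b:b+80,l:l+h],None,fx=4,fy=4,interpolation=2) for n,b,l,h in(("top",192,220,110),("side",180,285,80))]
cv2.imwrite("pics/cc8.png",np.hstack(a))
E
```

```text
[ 0.074  0.028 -0.017] [ 0.1 -0.5 -0.5] 1.0050060710790791 [-0.3   0.34  1.61  0.    1.19  1.07]
top 296 heading 109.13 rear [ 0.6348 -0.0325]
side 180 heading 109.55 rear [ 0.6338 -0.0406]
 handle x [-186.2  -51.6] y med 3.75 range [-4.8 11.1] 284 slope -1.33
 handle x [-185.8  -51.5] y med 3.82 range [-4.2 11.5] 158 slope -1.24
 wing 101 [0.57263809 0.14367339] 22.928115123868743 [-0.0263871   0.02766135]
 wing 69 [0.57292538 0.13731011] 22.748679183416012 [-0.02543423  0.02540102]
```

View pics/cc8.png

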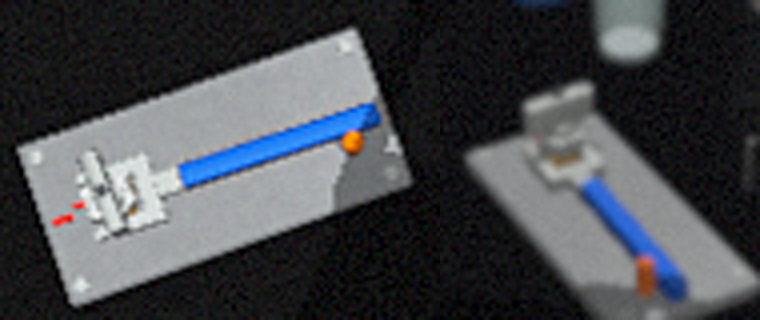

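The top crop shows the handle against the pin (352,142), the wing turned to about 23° and the jaws on the collar. The beaker is upright in the side crop. The wing's total is about 1.53 rad from the stand axis, so I'll check the collar angle from the red pointer.

Run:
```python
from fit import *
a=np.radians(110.8);s=np.array([np.cos(a),np.sin(a)]);y=np.array([-s[1],s[0]])
for n,sp in(("top",[.5741,.1442]),("side",[.5732,.1373])):
  for k in"058":
    z=np.load(n+k+".npz");X=z["X"];h=cv2.cvtColor(z["p"],cv2.COLOR_BGR2HSV)
    m=((h[...,0]<8)|(h[...,0]>172))&(h[...,1]>110)&(h[...,2]>70)&(np.hypot(X[...,0]-sp[0],X[...,1]-sp[1])<.06)
    P=X[m];Q=P[:,:2]-sp;A=np.c_[Q@s,Q@y,P[:,2]]*1000;A=A[np.argsort(A[:,0])]
    print(n,k);print(np.round(A).astype(int).tolist())
```

```text
top 0
[[16, 4, 54], [19, 1, 23], [21, -2, 26], [21, 1, 28], [24, 0, 25], [26, -1, 28], [28, 1, 21], [31, -1, 12], [33, -1, 22], [34, 2, 23], [36, -3, 16], [36, 1, 24], [38, -3, 21], [39, 0, 19], [39, 3, 26], [42, -2, 17]]
top 5
[[16, 3, 49], [20, 0, 12], [21, -2, 23], [22, 0, 20], [24, 1, 30], [27, -1, 23], [28, 1, 18], [30, 0, 24], [32, 0, 26], [33, 2, 25], [35, -1, 24], [36, 1, 20], [38, -2, 24], [39, 3, 24], [39, -1, 15], [41, 0, 25]]
top 8
[[20, -4, 26], [23, -6, 22], [24, -5, 31], [30, 0, 21], [33, -1, 19], [33, 2, 25], [35, -1, 23], [36, 1, 23], [38, -4, 16], [39, 0, 22], [39, 3, 24], [41, -1, 22]]
side 0
[]
side 5
[]
side 8
[]
```

The pointer reads about 0.22 rad, so the locknut is at about 1.3 (tight) and the collar is within 0.3. Nothing was touched on the retreat, so I'm handing in.

```bash
python3 -c "
from workcell import bot
print(bot.finish_job())"
```

```text
the job is handed in; nothing more can be done
None
```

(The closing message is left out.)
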